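# Pack the turntable set-up pieces into the tray in reverse order

## Task

Pack away the turntable set-up pieces: move the four that stand on cork pads on the wooden rack (the steel record weight, the headshell on its black post, the square wooden stylus box and the brass centring cone) into the four wide pockets of the white tray, in reverse order, so that the piece now leftmost on the rack ends in the rightmost wide pocket, and so on along the row (both seen from the same side). Stand each one upright flat on the floor of its pocket, tip none of them over on the way, and leave the green glass jar at the end of the rack where it is.

Things in the scene. Friction and masses are not known exactly. Their poses are not given: they have to be found in the camera images.
- weight: Round steel record weight: 50 mm in diameter up to 30 mm height, then a knob 32 mm in diameter to 37 mm. 0.3 kg. Origin: centre of its underside; z up.
- headshell: Silver turntable headshell standing upright in a round black storage post. Post 36 mm in diameter and 32 mm high (grip here); above it a thin neck and the flat headshell, 8 x 18 mm with a small finger lift at its side reaching 19 mm from the axis, up to 64 mm. 0.08 kg. Origin: centre of its underside; z up.
- box: Square dark wooden stylus box with a brass catch, 40 x 40 mm, 36 mm high. 0.07 kg. Its x and y axes are square to its sides; it stands up to 15 degrees askew to the row. Origin: centre of its underside; z up.
- cone: Brass centring cone for large-hole records: a cylinder 38 mm in diameter up to 28 mm height, then a cone that narrows to 10 mm at the top, 46 mm. 0.18 kg. Origin: centre of its underside; z up.
- pad_weight: A square cork pad, 60 x 60 x 5 mm, fixed on the wooden rack (a plank 12 mm thick, 90 mm deep), on which the record weight stands at the start. Origin: centre of its underside, 12 mm above the table; y runs along the row, to the left as seen from the robot (up to 7 degrees askew). The four alike pads lie in a row 72 mm apart; their order changes from start to start.
- pad_headshell: A square cork pad, 60 x 60 x 5 mm, fixed on the wooden rack (a plank 12 mm thick, 90 mm deep), on which the headshell stands at the start. Origin: centre of its underside, 12 mm above the table; y runs along the row, to the left as seen from the robot (up to 7 degrees askew). The four alike pads lie in a row 72 mm apart; their order changes from start to start.
- pad_box: A square cork pad, 60 x 60 x 5 mm, fixed on the wooden rack (a plank 12 mm thick, 90 mm deep), on which the stylus box stands at the start. Origin: centre of its underside, 12 mm above the table; y runs along the row, to the left as seen from the robot (up to 7 degrees askew). The four alike pads lie in a row 72 mm apart; their order changes from start to start.
- pad_cone: A square cork pad, 60 x 60 x 5 mm, fixed on the wooden rack (a plank 12 mm thick, 90 mm deep), on which the cone stands at the start. Origin: centre of its underside, 12 mm above the table; y runs along the row, to the left as seen from the robot (up to 7 degrees askew). The four alike pads lie in a row 72 mm apart; their order changes from start to start.
- tray: White plastic tray, fixed; walls 13 mm high, 4 mm thick; floor 4 mm thick. Origin: underside, middle of the four wide pockets; y runs along them to the left as seen from the robot, x away from it (up to 7 degrees askew). Wide pockets: 84 (x) by 68 mm (y) inside, centres at y = +108, +36, -36, -108 mm. A narrow fifth (y = +168) holds a small brush, not used. It lies before or behind the rack.
- jar: Green glass jar with a black twist cap, 42 mm in diameter, 55 mm high, loose at the right-hand end of the wooden rack, about 76 mm beyond the last pad. To be left alone. Origin: centre of its underside.
There are look-alikes about, which are no part of the job. What is shaped like the headshell but blue, red or turquoise is not meant.

How it is judged:
At the end, for the whole second after the job is handed in: Each piece stands in the wide pocket that reverses the order of the cork pads (leftmost pad, rightmost pocket): within 20 mm of its centre along the row and 28 mm across, underside under 10 mm above the tray's, tilt under 0.1 rad, slower than 20 mm/s; the jar within 20 mm of its start (((y of each of pad_headshell, pad_box, pad_cone in the frame of pad_weight below 0 m and y of weight in the frame of tray between -0.128 and -0.088 m) or (y of pad_headshell in the frame of pad_weight above 0 m and y of each of pad_box, pad_cone in the frame of pad_weight below 0 m and y of weight in the frame of tray between -0.056 and -0.016 m) or (y of each of pad_headshell, pad_cone in the frame of pad_weight below 0 m and y of pad_box in the frame of pad_weight above 0 m and y of weight in the frame of tray between -0.056 and -0.016 m) or (y of each of pad_headshell, pad_box in the frame of pad_weight below 0 m and y of pad_cone in the frame of pad_weight above 0 m and y of weight in the frame of tray between -0.056 and -0.016 m) or (y of each of pad_headshell, pad_box in the frame of pad_weight above 0 m and y of pad_cone in the frame of pad_weight below 0 m and y of weight in the frame of tray between 0.016 and 0.056 m) or (y of each of pad_headshell, pad_cone in the frame of pad_weight above 0 m and y of pad_box in the frame of pad_weight below 0 m and y of weight in the frame of tray between 0.016 and 0.056 m) or (y of pad_headshell in the frame of pad_weight below 0 m and y of each of pad_box, pad_cone in the frame of pad_weight above 0 m and y of weight in the frame of tray between 0.016 and 0.056 m) or (y of each of pad_headshell, pad_box, pad_cone in the frame of pad_weight above 0 m and y of weight in the frame of tray between 0.088 and 0.128 m)) and x of weight in the frame of tray between -0.028 and 0.028 m and z of weight in the frame of tray between 0 and 0.01 m and angle between each of weight, headshell, box, cone's own z axis and vertical below 0.1 rad and linear speed of each of weight, headshell, box, cone below 0.02 m/s and ((y of each of pad_weight, pad_box, pad_cone in the frame of pad_headshell below 0 m and y of headshell in the frame of tray between -0.128 and -0.088 m) or (y of pad_weight in the frame of pad_headshell above 0 m and y of each of pad_box, pad_cone in the frame of pad_headshell below 0 m and y of headshell in the frame of tray between -0.056 and -0.016 m) or (y of each of pad_weight, pad_cone in the frame of pad_headshell below 0 m and y of pad_box in the frame of pad_headshell above 0 m and y of headshell in the frame of tray between -0.056 and -0.016 m) or (y of each of pad_weight, pad_box in the frame of pad_headshell below 0 m and y of pad_cone in the frame of pad_headshell above 0 m and y of headshell in the frame of tray between -0.056 and -0.016 m) or (y of each of pad_weight, pad_box in the frame of pad_headshell above 0 m and y of pad_cone in the frame of pad_headshell below 0 m and y of headshell in the frame of tray between 0.016 and 0.056 m) or (y of each of pad_weight, pad_cone in the frame of pad_headshell above 0 m and y of pad_box in the frame of pad_headshell below 0 m and y of headshell in the frame of tray between 0.016 and 0.056 m) or (y of pad_weight in the frame of pad_headshell below 0 m and y of each of pad_box, pad_cone in the frame of pad_headshell above 0 m and y of headshell in the frame of tray between 0.016 and 0.056 m) or (y of each of pad_weight, pad_box, pad_cone in the frame of pad_headshell above 0 m and y of headshell in the frame of tray between 0.088 and 0.128 m)) and x of headshell in the frame of tray between -0.028 and 0.028 m and z of headshell in the frame of tray between 0 and 0.01 m and ((y of each of pad_weight, pad_headshell, pad_cone in the frame of pad_box below 0 m and y of box in the frame of tray between -0.128 and -0.088 m) or (y of pad_weight in the frame of pad_box above 0 m and y of each of pad_headshell, pad_cone in the frame of pad_box below 0 m and y of box in the frame of tray between -0.056 and -0.016 m) or (y of each of pad_weight, pad_cone in the frame of pad_box below 0 m and y of pad_headshell in the frame of pad_box above 0 m and y of box in the frame of tray between -0.056 and -0.016 m) or (y of each of pad_weight, pad_headshell in the frame of pad_box below 0 m and y of pad_cone in the frame of pad_box above 0 m and y of box in the frame of tray between -0.056 and -0.016 m) or (y of each of pad_weight, pad_headshell in the frame of pad_box above 0 m and y of pad_cone in the frame of pad_box below 0 m and y of box in the frame of tray between 0.016 and 0.056 m) or (y of each of pad_weight, pad_cone in the frame of pad_box above 0 m and y of pad_headshell in the frame of pad_box below 0 m and y of box in the frame of tray between 0.016 and 0.056 m) or (y of pad_weight in the frame of pad_box below 0 m and y of each of pad_headshell, pad_cone in the frame of pad_box above 0 m and y of box in the frame of tray between 0.016 and 0.056 m) or (y of each of pad_weight, pad_headshell, pad_cone in the frame of pad_box above 0 m and y of box in the frame of tray between 0.088 and 0.128 m)) and x of box in the frame of tray between -0.028 and 0.028 m and z of box in the frame of tray between 0 and 0.01 m and ((y of each of pad_weight, pad_headshell, pad_box in the frame of pad_cone below 0 m and y of cone in the frame of tray between -0.128 and -0.088 m) or (y of pad_weight in the frame of pad_cone above 0 m and y of each of pad_headshell, pad_box in the frame of pad_cone below 0 m and y of cone in the frame of tray between -0.056 and -0.016 m) or (y of each of pad_weight, pad_box in the frame of pad_cone below 0 m and y of pad_headshell in the frame of pad_cone above 0 m and y of cone in the frame of tray between -0.056 and -0.016 m) or (y of each of pad_weight, pad_headshell in the frame of pad_cone below 0 m and y of pad_box in the frame of pad_cone above 0 m and y of cone in the frame of tray between -0.056 and -0.016 m) or (y of each of pad_weight, pad_headshell in the frame of pad_cone above 0 m and y of pad_box in the frame of pad_cone below 0 m and y of cone in the frame of tray between 0.016 and 0.056 m) or (y of each of pad_weight, pad_box in the frame of pad_cone above 0 m and y of pad_headshell in the frame of pad_cone below 0 m and y of cone in the frame of tray between 0.016 and 0.056 m) or (y of pad_weight in the frame of pad_cone below 0 m and y of each of pad_headshell, pad_box in the frame of pad_cone above 0 m and y of cone in the frame of tray between 0.016 and 0.056 m) or (y of each of pad_weight, pad_headshell, pad_box in the frame of pad_cone above 0 m and y of cone in the frame of tray between 0.088 and 0.128 m)) and x of cone in the frame of tray between -0.028 and 0.028 m and z of cone in the frame of tray between 0 and 0.01 m and distance of jar from where it was at the start of the episode below 0.02 m); the robot touches nothing.
It fails at once if the green glass jar is moved by more than 20 mm (distance of jar from where it was at the start of the episode above 0.02 m).
It fails at once if the weight is tipped over (more than 0.7 rad) (angle between weight's own z axis and vertical above 0.7 rad).
It fails at once if the headshell is tipped over (more than 0.7 rad) (angle between headshell's own z axis and vertical above 0.7 rad).
It fails at once if the box is tipped over (more than 0.7 rad) (angle between box's own z axis and vertical above 0.7 rad).
It fails at once if the cone is tipped over (more than 0.7 rad) (angle between cone's own z axis and vertical above 0.7 rad).
It also fails if it takes over 96 s, if anything falls off the work surface, if the arm or the gripper's body presses on something with over 40 N, if the wrist force passes 120 N, or if a joint passes its speed limit or range.

## Robot

A 6-joint arm with a two-finger parallel gripper is mounted at the origin on the work surface. World frame = base frame: x ahead of the robot, y to its left, z up, the work surface at z = 0. Lengths are in m, angles in rad, forces in N, time in s.
With the tool pointing down it reaches from about 0.35 to 0.775 m from the base axis. Payload 7.3 kg.
Tool frame: the origin (TCP) lies midway between the tips of the shut fingers; the grasp point (between the pads) lies 19 mm behind it; z points along the fingers, y is the line along which they close (so a half turn about z gives the same grasp; the last joint's range is limited). The gripper opens to 92 mm and grips with 3 to 60 N. Pads are 19 mm wide; open, the fingers measure 130 mm over their backs; the gripper's body (75 mm by 190 mm) begins 47 mm behind the grasp point.
Start: joints at [-1.414, 0.342, 1.524, -0, 1.275, -0.146], TCP at [0.157, -0.501, 0.227] pointing down, gripper open.
Joint ranges: [-2.53, 2.53], [-0.77, 2.02], [0.04, 2.7], [-1, 4.14], [0.28, 2.66], [-3.11, 3.11]. Speed limits (rad/s): [2.57, 2.57, 3.14, 3.14, 3.14, 3.14].

## Interface

Orientations are given as a unit quaternion [x, y, z, w].
In Python, from plant import r gives the robot as it stands.
- The arm moves only by the shell command python3 -m creep 'ROWS' [FORCE]. ROWS is text: rows parted by semicolons, each of 7 numbers parted by spaces: the shift along the tool's x, y, z in mm, then the turn, a rotation vector about the tool's x, y, z in rad, then the closure in counts, from 0 (fully open) to 255 (shut). A call has 1 to 8 rows; each row shifts and turns the commanded pose from where the row before left it, along the tool's axes as they then stand; what a row does not reach is not made up. A row lasts 1/8 s, in which the tool goes at most 62.5 mm and 10.7 degrees, less where a joint would pass 70% of its speed; a pose out of reach is approached as far as the arm can. A call is refused whole if a number of a shift passes 62.5 or a number of a turn 0.188, either way. A call with a gripper value outside its range is refused whole. The fingers move at their own pace and stop on an object; FORCE is the grip in N (left out, the last holds). Time passes only in rows, so rows that do not move let the fingers close. It gives the time, the measured TCP pose, the force and the opening at its end, in the units of the state.
- r.state(): the state, without advancing time (a new reading comes with each control period).
- r.camera(name): name is "scene" or "top"; returns (picture, depth): 420x560x3 uint8, red, green, blue; 420x560 float32, m along the optical axis (not along the pixel's ray), 0 where there is no reading.
- r.calibration(name): a dict with "camera_matrix" (3x3 intrinsics, pixels), "extrinsics" (4x4, takes a point from camera to world coordinates). Camera axes: x right, y down, z forward; pixel columns grow to the right and rows downward; lengths in m; the calibration is good to about 2 mm. A picture is of the moment at which its call begins. calibration takes no time and is no camera call.
- r.hand_in(): hands the job in, once; it reports no verdict.
Trained networks look in the newest picture that a camera, given by its name, has taken for a name from the list of things; names that differ only in an ending like _2 or _b are one class to them, and where a whole thing is asked for, a point or a joint stands for the part that bears it (a point fixed in the world has none). Each returns a list of dicts, best first, with "p" (0 to 1); they miss things now and then, are a little off and sometimes report something else, mostly with a low value. They report only what shows in the picture. A call takes as long as a camera call. They do not tell look-alikes from the thing itself.
- r.trace(query, camera): "pixels" (420x560 bool, what is visible of it) and "extent" ([left, top, width, height] in pixels, round what is visible of it).
The state is a dict: "clock": time; "qpos": joint angles; "qd": joint speeds; "effort": joint torques, N m; "ee_pos": TCP position; "orientation": TCP orientation; "contact_force": force on the tool from outside, world axes, zero at the start; "ft_torque": the same for the moment, N m; "opening": finger opening in m.
Only numpy, scipy, OpenCV 4.12 (cv2) and the standard library are available. Lean on these libraries where they do the work, as an engineer would, in place of code of your own. Each camera call takes 0.05 s, during which the arm holds its last target. There are 200 camera calls.

## Working session

There is one attempt and no reset: what is moved stays moved. The work goes in short steps, Python scripts to look and compute and a shell command to move; the robot and the scene stay as the last step left them, time stands still between calls to the robot, and variables do not carry over. Pictures are saved under pics/ and viewed, on a budget of 14 in all, crops included, one or two more only if the job needs it, and the job is handed in when it is done.

```bash
mkdir -p pics; ls
python3 - <<'E'
from plant import r
import cv2,numpy as np
for n in("scene","top"):
    p,d=r.camera(n); cv2.imwrite(f"pics/{n}0.png",p[:,:,::-1]); c=r.calibration(n); print(n,np.round(c["camera_matrix"],1).tolist(),np.round(c["extrinsics"],3).tolist())
s=r.state();print({k:np.round(v,3).tolist() for k,v in s.items()})
E
```

```text
pics
scene [[407.0, 0.0, 284.7], [0.0, 407.0, 209.9], [0.0, 0.0, 1.0]] [[-0.634, 0.649, -0.42, 0.799], [0.773, 0.542, -0.329, 0.205], [0.014, -0.534, -0.845, 0.659], [0.0, 0.0, 0.0, 1.0]]
top [[391.0, 0.0, 284.8], [0.0, 391.0, 204.6], [0.0, 0.0, 1.0]] [[0.008, -0.992, 0.126, 0.41], [-1.0, -0.008, 0.007, -0.044], [-0.006, -0.126, -0.992, 0.743], [0.0, 0.0, 0.0, 1.0]]
{'clock': 0.1, 'qpos': [-1.414, 0.343, 1.525, 0.0, 1.275, -0.146], 'qd': [0.0, -0.001, -0.004, -0.001, -0.0, 0.002], 'effort': [0.001, -43.2, -24.47, 0.072, 0.053, -0.0], 'ee_pos': [0.157, -0.501, 0.226], 'orientation': [0.989, 0.151, -0.0, -0.001], 'contact_force': [0.075, 0.806, -1.052], 'ft_torque': [-0.013, -0.047, -0.04], 'opening': 0.092}
```

View pics/top0.png

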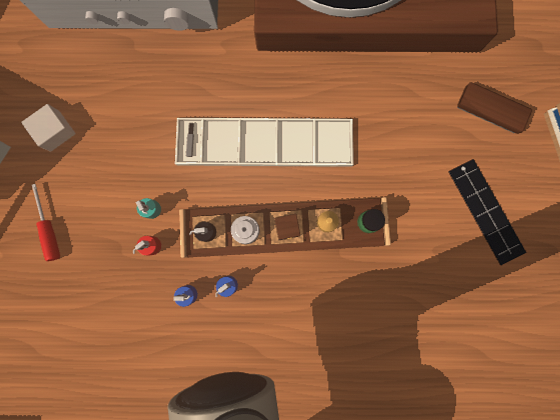

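View pics/scene0.png

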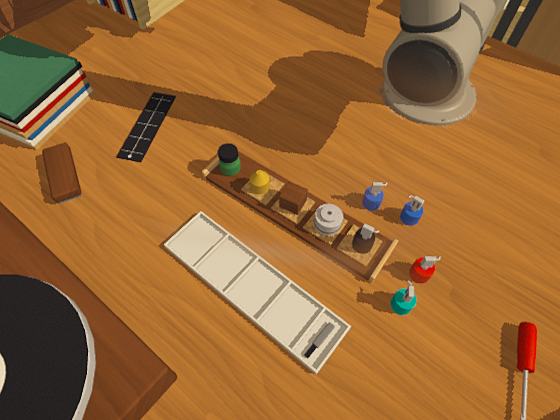

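The top view has the robot at the bottom, and image left is world +y.

- **Order on the rack, left to right:** headshell on black post (205,231), weight (245,229), box (288,226), cone (326,220), jar (372,219).
- **Look-alikes to ignore:** turquoise (148,208), red (147,245), blue (184,296) and (226,287). The brown block at (495,108) could also be taken for the box.
- **Tray:** it lies behind the rack, with the brush pocket at the left end.

Next I measure the poses and make one close crop to check the choice.

```bash
cat > h.py <<'E'
from plant import r
import numpy as np,cv2
def world(n,d):
    c=r.calibration(n);K=np.array(c["camera_matrix"]);T=np.array(c["extrinsics"])
    v,u=np.mgrid[:d.shape[0],:d.shape[1]]
    P=np.stack([(u-K[0,2])/K[0,0]*d,(v-K[1,2])/K[1,1]*d,d],-1)
    return P@T[:3,:3].T+T[:3,3]
# height bands above piece base used for a footprint
band=dict(weight=(.02,.034),headshell=(.026,.037),box=(.028,.042),cone=(.018,.034),jar=(.02,.07))
def find(name,n,W,near=None,base=.017):
    out=[]
    for t in r.trace(name,n):
        m=t["pixels"]; P=W[m]
        if len(P)<20: continue
        if name!='tray':
            lo,hi=band[name]; P=P[(P[:,2]>base+lo)&(P[:,2]<base+hi)]
            if len(P)<8: continue
        q=(P[:,:2]*1000).astype(np.float32)
        (cx,cy),rad=cv2.minEnclosingCircle(q); R=cv2.minAreaRect(q)
        out.append((round(t["p"],2),t["extent"],len(P),np.round([cx,cy,rad],1).tolist(),np.round([*R[0],*R[1],R[2]],1).tolist(),np.round(P[:,2].mean()*1000,1)))
    return out
E
python3 - <<'E'
from h import *
for n in("top","scene"):
    p,d=r.camera(n);W=world(n,d)
    if n=="top":cv2.imwrite("pics/crop.png",cv2.resize(p[190:270,130:400],None,fx=2.9,fy=2.9,interpolation=cv2.INTER_CUBIC)[:,:,::-1])
    for k in("weight","headshell","box","cone","jar","tray"):
        print(n,k)
        for o in find(k,n,W):print("  ",o)
E
```

```text
top weight
   (0.78, [230.1, 216.5, 29.9, 28.2], 361, [454.3, 33.4, 25.0], [453.9, 32.9, 48.2, 48.1, 0.2], np.float64(47.4))
top headshell
   (0.76, [137.2, 237.6, 19.8, 18.3], 19, [424.7, 211.4, 8.5], [423.5, 209.5, 4.6, 17.1, 55.8], np.float64(48.9))
   (0.67, [192.5, 220.7, 23.0, 18.5], 238, [450.6, 106.1, 17.8], [450.5, 105.2, 33.9, 33.4, 43.0], np.float64(49.6))
   (0.66, [138.4, 200.9, 25.5, 18.6], 17, [494.6, 215.2, 9.1], [495.0, 213.3, 18.2, 5.4, 11.9], np.float64(48.1))
   (0.64, [231.5, 215.9, 29.0, 24.2], 421, [454.3, 33.4, 25.0], [453.9, 33.5, 48.2, 46.9, 0.2], np.float64(48.6))
top box
   (0.96, [277.0, 215.0, 19.6, 23.6], 501, [459.3, -42.6, 25.5], [459.4, -42.4, 41.3, 39.3, 11.5], np.float64(53.5))
top cone
   (0.95, [315.7, 212.3, 21.9, 20.3], 126, [470.6, -115.7, 18.7], [469.9, -115.0, 36.4, 35.0, 44.4], np.float64(47.6))
top jar
   (0.88, [356.9, 208.6, 28.5, 26.3], 466, [472.2, -192.5, 20.1], [471.9, -191.9, 38.2, 38.1, 44.6], np.float64(63.5))
top tray
   (0.86, [176.1, 115.4, 178.7, 52.4], 8434, [592.1, 6.8, 188.5], [621.8, 9.0, 332.5, 281.4, 54.2], np.float64(9.
[... 420 characters left out ...]
352.5, 65.0, 9.2], [355.8, 65.8, 7.4, 18.4, 14.8], np.float64(49.0))
   (0.56, [412.5, 255.1, 22.7, 27.6], 40, [425.7, 211.7, 9.3], [428.0, 212.4, 7.5, 18.5, 18.5], np.float64(49.2))
scene box
   (0.87, [281.4, 182.6, 26.6, 31.9], 461, [459.7, -43.0, 27.1], [459.6, -43.9, 41.3, 40.4, 10.7], np.float64(53.5))
scene cone
   (0.61, [250.3, 169.4, 16.5, 21.4], 153, [471.5, -116.7, 19.1], [473.9, -115.4, 31.3, 36.8, 26.5], np.float64(44.7))
scene jar
   (0.96, [217.5, 141.0, 25.8, 36.2], 459, [472.5, -193.9, 20.5], [473.0, -194.2, 39.3, 37.0, 74.5], np.float64(59.5))
scene tray
   (0.56, [162.1, 216.1, 188.1, 157.4], 10385, [691.9, 19.0, 214.5], [638.1, 37.6, 421.1, 195.5, 70.9], np.float64(9.6))
```

View pics/crop.png

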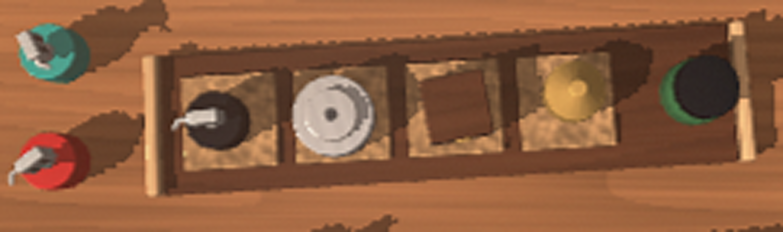

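The crop shows headshell on black post, steel weight, box about 11° askew, cone, then the jar, matching the fits from both cameras. The tray fit has outliers, so I refine it.

Run:
```python
from h import *
for n in("top","scene"):
    p,d=r.camera(n);W=world(n,d)
    t=r.trace("tray",n)[0]; m=t["pixels"]&(p.min(2)>110)&(W[...,2]>.008)&(W[...,2]<.022)   # white rim
    k,l,s,_=cv2.connectedComponentsWithStats(m.astype(np.uint8)); m=l==1+s[1:,4].argmax()
    q=(W[m][:,:2]*1000).astype(np.float32);R=cv2.minAreaRect(q)
    print(n,m.sum(),np.round([*R[0],*R[1],R[2]],1),"z",np.percentile(W[m][:,2]*1000,[5,50,95]).round(1))
    b=cv2.boxPoints(R);e=b-np.roll(b,1,0);i=np.linalg.norm(e,axis=1).argmax();u=e[i]/np.linalg.norm(e[i]);u*=np.sign(u[1])
    c=np.array(R[0])-24*u
    print(" yaw",np.degrees(np.arctan2(-u[0],u[1])).round(2),"origin",c.round(1),{y:(c+y*u).round(1).tolist() for y in(108,36,-36,-108)})
```

```text
top 1536 [6.261e+02 3.200e+00 9.320e+01 3.397e+02 2.000e-01] z [ 9.2 13.4 15.7]
 yaw 0.24 origin [626.2 -20.8] {108: [625.8, 87.2], 36: [626.1, 15.2], -36: [626.4, -56.8], -108: [626.7, -128.8]}
scene 1939 [6.253e+02 1.800e+00 9.330e+01 3.401e+02 1.000e-01] z [ 9.9 13.8 15.8]
 yaw 0.06 origin [625.3 -22.2] {108: [625.2, 85.8], 36: [625.3, 13.8], -36: [625.4, -58.2], -108: [625.5, -130.2]}
```

Left to right the order is headshell, weight, box, cone, so the targets (x = 626 mm) are:

| Piece | Target y (mm) |
|---|---|
| Headshell | -129.5 |
| Weight | -57.5 |
| Box | 14.5 |
| Cone | 87 |

I close the fingers across the row, with the tips 12 mm above each piece's base so they clear the tray walls.

```bash
python3 -m creep '0 0 0 0 0 -0.181 0;0 0 0 0 0 -0.181 0;0 0 0 0 0 -0.181 0;0 0 0 0 0 -0.181 0;0 0 0 0 0 -0.181 0;0 0 0 0 0 -0.181 0;0 0 0 0 0 -0.181 0;0 0 0 0 0 0 0' 25
```

```text
clock: 2.0
ee_pos: [0.1566, -0.5011, 0.2268]
orientation: [0.708, 0.706, -0.0, 0.0]
contact_force: [0.0, 0.4, -0.7]
opening: 0.092
```

```bash
cat > g.py <<'E'
import sys
from plant import r
import numpy as np
from scipy.spatial.transform import Rotation as R
# g.py x y z [yaw_of_tool_y deg]: remaining shift in tool axes (mm), turn about tool axes
a=[float(v) for v in sys.argv[1:]]; s=r.state(); T=R.from_quat(s["orientation"])
M=T.as_matrix(); yaw=np.degrees(np.arctan2(M[1,1],M[0,1])); t=a[3] if len(a)>3 else 0
G=R.from_euler('z',t,degrees=True)*R.from_matrix([[0,1,0],[1,0,0],[0,0,-1]])
p=np.array(s["ee_pos"])*1000
print("t",round(s["clock"],2),"tcp",p.round(1),"yaw",yaw.round(2),"open",round(s["opening"]*1000,1),"F",np.round(s["contact_force"],1))
print("shift",(M.T@(np.array(a[:3])-p)).round(1),"turn",(T.inv()*G).as_rotvec().round(4),"q",np.round(s["qpos"],2))
E
python3 g.py 451 105.5 120
```

```text
t 2.0 tcp [ 156.6 -501.1  226.8] yaw -0.15 open 92.0 F [ 0.   0.4 -0.7]
shift [607.4 292.8 106.7] turn [ 0.      0.0001 -0.0027] q [-1.41  0.34  1.52  0.    1.28 -1.41]
```

```bash
python3 -m creep '30 49 0 0 0 0 0;40 49 0 0 0 0 0;40 49 0 0 0 0 0;40 49 0 0 0 0 0;40 49 0 0 0 0 0;50 48 0 0 0 0 0;61 0 0 0 0 0 0;61 0 0 0 0 0 0'; python3 -m creep '60 0 5 0 0 0 0;60 0 10 0 0 0 0;60 0 20 0 0 0 0;50 0 30 0 0 0 0;15 0 30 0 0 0 0;0 0 10 0 0 0 0;0 0 0 0 0 0 0'; python3 g.py 451 105.5 29
```

```text
clock: 3.0
ee_pos: [0.4431, -0.1443, 0.2264]
orientation: [0.709, 0.705, 0.0, -0.0]
contact_force: [0.4, 0.2, -0.5]
opening: 0.0919
clock: 3.88
ee_pos: [0.4432, 0.0974, 0.1219]
orientation: [0.708, 0.706, -0.0, -0.0]
contact_force: [-0.0, 0.0, 0.9]
opening: 0.0921
t 3.88 tcp [443.2  97.4 121.9] yaw -0.17 open 92.1 F [-0.   0.   0.9]
shift [ 8.1  7.9 92.9] turn [-0.0007  0.0003 -0.0031] q [ 0.05  0.34  1.86 -0.    0.94  0.05]
```

```bash
python3 -m creep '8 8 13 0 0 0 0;0 0 20 0 0 0 0;0 0 20 0 0 0 0;0 0 20 0 0 0 0;0 0 15 0 0 0 0;0 0 5 0 0 0 0;0 0 0 0 0 0 0;0 0 0 0 0 0 0'; python3 g.py 451 105.5 29
```

```text
clock: 4.88
ee_pos: [0.4518, 0.106, 0.0295]
orientation: [0.708, 0.707, 0.0, 0.0]
contact_force: [0.8, -0.3, -0.0]
opening: 0.0917
t 4.88 tcp [451.8 106.   29.5] yaw -0.08 open 91.7 F [ 0.8 -0.3 -0. ]
shift [-0.5 -0.8  0.5] turn [ 0.0014 -0.     -0.0014] q [ 0.07  0.51  1.93 -0.    0.71  0.07]
```

```bash
python3 -m creep '0 0 0 0 0 0 120;0 0 0 0 0 0 140;0 0 0 0 0 0 150;0 0 0 0 0 0 255;0 0 0 0 0 0 255;0 0 0 0 0 0 255;0 0 0 0 0 0 255;0 0 0 0 0 0 255' 20; python3 -m creep '0 0 -5 0 0 0 255;0 0 -15 0 0 0 255;0 0 -25 0 0 0 255;0 0 -25 0 0 0 255;0 0 -20 0 0 0 255;0 0 0 0 0 0 255'; python3 g.py 626 -129.5 119
```

```text
clock: 5.88
ee_pos: [0.4511, 0.106, 0.0289]
orientation: [0.707, 0.707, -0.0, -0.0]
contact_force: [0.4, 0.0, 0.3]
opening: 0.0351
clock: 6.62
ee_pos: [0.4521, 0.1061, 0.1203]
orientation: [0.707, 0.707, 0.001, 0.001]
contact_force: [-0.5, -0.2, -1.8]
opening: 0.0353
t 6.62 tcp [452.1 106.1 120.3] yaw -0.06 open 35.3 F [-0.5 -0.2 -1.8]
shift [-235.4  174.1    1.9] turn [ 0.0036 -0.0001 -0.001 ] q [ 0.07  0.35  1.84 -0.    0.94  0.07]
```

```bash
python3 -m creep '-15 20 0 0 0 0 255;-35 30 0 0 0 0 255;-40 30 0 0 0 0 255;-45 30 0 0 0 0 255;-45 30 0 0 0 0 255;-35 24 0 0 0 0 255;-20 10 0 0 0 0 255;0 0 0 0 0 0 255'; python3 g.py 626 -129.5 17
```

```text
clock: 7.62
ee_pos: [0.6246, -0.1305, 0.117]
orientation: [0.708, 0.706, -0.001, -0.001]
contact_force: [0.2, -0.2, -1.1]
opening: 0.0356
t 7.62 tcp [ 624.6 -130.5  117. ] yaw -0.18 open 35.6 F [ 0.2 -0.2 -1.1]
shift [  1.    1.6 100. ] turn [-0.002  -0.0004 -0.0032] q [-0.33  0.64  1.33 -0.    1.17 -0.32]
```

```bash
python3 -m creep '1 1 15 0 0 0 255;0 0 22 0 0 0 255;0 0 25 0 0 0 255;0 0 22 0 0 0 255;0 0 10 0 0 0 255;0 0 2 0 0 0 255;0 0 0 0 0 0 255'; python3 g.py 626 -129.5 16
```

```text
clock: 8.5
ee_pos: [0.6262, -0.128, 0.0235]
orientation: [0.707, 0.707, 0.0, 0.0]
contact_force: [0.6, -0.2, 0.2]
opening: 0.0355
t 8.5 tcp [ 626.2 -128.    23.5] yaw -0.04 open 35.5 F [ 0.6 -0.2  0.2]
shift [-1.5 -0.2  7.5] turn [ 0.0009  0.0004 -0.0007] q [-0.32  0.75  1.41 -0.    0.98 -0.32]
```

```bash
python3 -m creep '0 0 4 0 0 0 255;0 0 2 0 0 0 255;0 0 1 0 0 0 255;0 0 0 0 0 0 255'; python3 -m creep '0 0 0 0 0 0 140;0 0 0 0 0 0 110;0 0 0 0 0 0 60;0 0 0 0 0 0 0;0 0 0 0 0 0 0'; python3 g.py 626 -129.5 16
```

```text
clock: 9.0
ee_pos: [0.6259, -0.1282, 0.016]
orientation: [0.707, 0.707, 0.0, 0.0]
contact_force: [-0.3, -0.5, 0.2]
opening: 0.0351
clock: 9.62
ee_pos: [0.6259, -0.1282, 0.016]
orientation: [0.707, 0.707, -0.0, 0.0]
contact_force: [-0.2, 0.0, 0.2]
opening: 0.0762
t 9.62 tcp [ 625.9 -128.2   16. ] yaw -0.06 open 76.2 F [-0.2  0.   0.2]
shift [-1.3  0.1 -0. ] turn [ 0.      0.0001 -0.001 ] q [-0.32  0.76  1.42 -0.    0.96 -0.32]
```

```bash
python3 -m creep '0 0 -5 0 0 0 0;0 0 -20 0 0 0 0;0 0 -30 0 0 0 0;0 0 -30 0 0 0 0;0 0 -20 0 0 0 0;30 -30 0 0 0 0 0;50 -50 0 0 0 0 0;50 -50 0 0 0 0 0'; python3 -m creep '31 -42 0 0 0 0 0;0 0 0 0 0 0 0';python3 g.py 454 33 29
python3 - <<'E'
from h import *
p,d=r.camera("scene");cv2.imwrite("pics/s1.png",p[:,:,::-1]);W=world("scene",d)
for o in find("headshell","scene",W,base=.004):print(o)
E
```

```text
clock: 10.62
ee_pos: [0.5064, -0.0087, 0.1213]
orientation: [0.708, 0.706, 0.0, 0.0]
contact_force: [0.3, 0.8, -0.1]
opening: 0.0914
clock: 10.88
ee_pos: [0.4628, 0.0233, 0.1214]
orientation: [0.706, 0.708, -0.001, -0.001]
contact_force: [-0.0, 0.6, -0.1]
opening: 0.0918
t 10.88 tcp [462.8  23.3 121.4] yaw 0.11 open 91.8 F [-0.   0.6 -0.1]
shift [ 9.7 -8.6 92.4] turn [-0.0018 -0.0003  0.0018] q [-0.12  0.35  1.84  0.    0.95 -0.12]
(0.95, [389.3, 279.0, 27.9, 37.1], 283, [493.6, 215.2, 18.1], [493.2, 215.3, 34.7, 34.7, 84.2], np.float64(33.4))
(0.91, [185.9, 220.3, 22.0, 28.1], 232, [626.9, -128.3, 18.2], [627.3, -127.0, 33.1, 35.2, 67.2], np.float64(36.5))
(0.84, [412.1, 254.3, 27.2, 29.9], 240, [424.7, 211.1, 18.1], [426.1, 211.0, 34.5, 30.5, 86.5], np.float64(33.5))
(0.84, [359.6, 181.4, 27.0, 31.3], 179, [353.0, 65.1, 17.9], [354.7, 65.4, 30.1, 34.4, 18.1], np.float64(33.4))
(0.78, [399.0, 197.2, 25.7, 29.9], 194, [334.5, 139.7, 18.5], [336.3, 140.1, 32.1, 34.9, 17.6], np.float64(33.4))
```

View pics/s1.png

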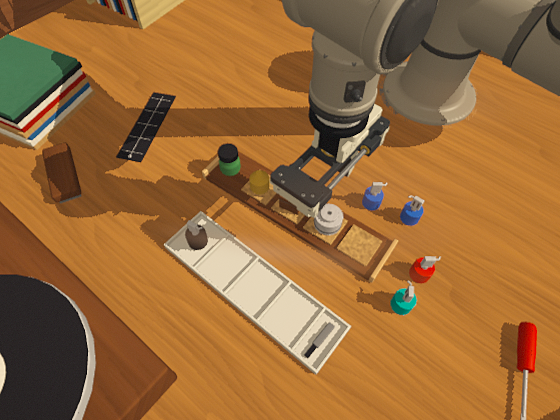

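The headshell stands upright in the end pocket, at pixel (196,237), world (627,-128). Next is the weight.

```bash
python3 -m creep '10 -9 13 0 0 0 0;0 0 20 0 0 0 0;0 0 20 0 0 0 0;0 0 20 0 0 0 0;0 0 14 0 0 0 0;0 0 5 0 0 0 0;0 0 0 0 0 0 0;0 0 0 0 0 0 0'; python3 g.py 454 33 29
```

```text
clock: 11.98
ee_pos: [0.4572, 0.0313, 0.0295]
orientation: [0.707, 0.707, 0.0, 0.0]
contact_force: [0.5, -0.2, 0.2]
opening: 0.0918
t 11.97 tcp [457.2  31.3  29.5] yaw -0.06 open 91.8 F [ 0.5 -0.2  0.2]
shift [ 1.7 -3.2  0.5] turn [ 0.0012  0.0002 -0.0011] q [-0.1   0.5   1.94 -0.    0.7  -0.1 ]
```

```bash
python3 -m creep '2 -3 0 0 0 0 60;0 0 0 0 0 0 90;0 0 0 0 0 0 100;0 0 0 0 0 0 110;0 0 0 0 0 0 255;0 0 0 0 0 0 255;0 0 0 0 0 0 255;0 0 0 0 0 0 255' 40; python3 -m creep '0 0 -5 0 0 0 255;0 0 -15 0 0 0 255;0 0 -25 0 0 0 255;0 0 -25 0 0 0 255;0 0 -20 0 0 0 255;0 0 0 0 0 0 255'; python3 g.py 626 -57.5 119
```

```text
clock: 12.98
ee_pos: [0.4536, 0.0334, 0.0289]
orientation: [0.707, 0.707, -0.0, -0.0]
contact_force: [-0.1, -0.1, 1.9]
opening: 0.0488
clock: 13.72
ee_pos: [0.4545, 0.0334, 0.12]
orientation: [0.707, 0.707, 0.001, 0.001]
contact_force: [1.0, -0.9, -3.7]
opening: 0.0488
t 13.72 tcp [454.5  33.4 120. ] yaw -0.06 open 48.8 F [ 1.  -0.9 -3.7]
shift [-90.7 171.6   1.6] turn [ 0.0032  0.0004 -0.001 ] q [-0.1   0.34  1.86 -0.    0.94 -0.09]
```

```bash
python3 -m creep '-5 15 0 0 0 0 255;-15 28 0 0 0 0 255;-20 33 0 0 0 0 255;-20 35 0 0 0 0 255;-15 30 0 0 0 0 255;-10 20 0 0 0 0 255;-6 11 0 0 0 0 255;0 0 0 0 0 0 255'; python3 -m creep '0 0 15 0 0 0 255;0 0 22 0 0 0 255;0 0 25 0 0 0 255;0 0 20 0 0 0 255;0 0 10 0 0 0 255;0 0 2 0 0 0 255;0 0 0 0 0 0 255;0 0 0 0 0 0 255';  python3 g.py 626 -57.5 16
```

```text
clock: 14.72
ee_pos: [0.6252, -0.0579, 0.1177]
orientation: [0.708, 0.707, -0.001, -0.001]
contact_force: [-0.7, 0.0, -2.6]
opening: 0.0488
clock: 15.72
ee_pos: [0.6261, -0.0578, 0.0258]
orientation: [0.707, 0.707, 0.0, 0.001]
contact_force: [-0.4, -0.4, -2.7]
opening: 0.049
t 15.72 tcp [626.1 -57.8  25.8] yaw -0.06 open 49.0 F [-0.4 -0.4 -2.7]
shift [ 0.4 -0.1  9.8] turn [ 0.0016  0.0004 -0.001 ] q [-0.21  0.73  1.45 -0.    0.96 -0.21]
```

```bash
python3 -m creep '0 0 4 0 0 0 255;0 0 3 0 0 0 255;0 0 2 0 0 0 255;0 0 0 0 0 0 255;0 0 0 0 0 0 255'; python3 -m creep '0 0 0 0 0 0 105;0 0 0 0 0 0 80;0 0 0 0 0 0 40;0 0 0 0 0 0 0;0 0 0 0 0 0 0;0 0 -1 0 0 0 0'; python3 g.py 459.5 -43 120 11
```

```text
clock: 16.35
ee_pos: [0.6255, -0.0577, 0.016]
orientation: [0.707, 0.707, -0.0, -0.0]
contact_force: [-1.5, -0.1, 0.0]
opening: 0.0491
clock: 17.1
ee_pos: [0.6255, -0.0577, 0.0169]
orientation: [0.707, 0.707, -0.0, -0.0]
contact_force: [0.1, -0.6, 0.2]
opening: 0.0917
t 17.1 tcp [625.5 -57.7  16.9] yaw -0.06 open 91.7 F [ 0.1 -0.6  0.2]
shift [  14.6 -166.1 -103.1] turn [-1.00e-04  0.00e+00 -1.93e-01] q [-0.21  0.74  1.45 -0.    0.95 -0.21]
```

```bash
python3 -m creep '0 0 -5 0 0 0 0;0 0 -20 0 0 0 0;0 0 -30 0 0 0 0;0 0 -30 0 0 0 0;0 0 -18 0 0 0 0;0 -25 0 0 0 0 0;5 -45 0 0 0 0 0;5 -48 0 0 0 0 0'; python3 -m creep '5 -35 0 0 0 0 0;0 -13 0 0 0 0 0;0 0 0 0 0 -0.096 0;0 0 0 0 0 -0.096 0;0 0 0 0 0 0 0'; python3 g.py 459.5 -43 29 11
python3 - <<'E'
from h import *
p,d=r.camera("scene");W=world("scene",d)
for o in find("weight","scene",W,base=.004):print(o)
for k in ("box","cone"):
  for n in ("scene","top"):
    p,d=r.camera(n);W=world(n,d)
    for o in find(k,n,W):print(k,n,o)
E
```

```text
clock: 18.1
ee_pos: [0.5065, -0.0475, 0.1203]
orientation: [0.707, 0.707, 0.0, 0.0]
contact_force: [0.4, -0.4, -0.5]
opening: 0.0918
clock: 18.73
ee_pos: [0.4606, -0.0429, 0.1203]
orientation: [0.637, 0.771, 0.0, 0.001]
contact_force: [0.3, 0.0, 0.2]
opening: 0.0916
t 18.73 tcp [460.6 -42.9 120.3] yaw 10.89 open 91.6 F [0.3 0.  0.2]
shift [ 0.2 -1.2 91.2] turn [ 0.0012  0.0007 -0.002 ] q [-0.26  0.35  1.84 -0.    0.95 -0.45]
(0.95, [211.4, 245.1, 26.5, 30.0], 407, [625.9, -58.0, 25.2], [627.0, -57.1, 47.2, 49.1, 71.0], np.float64(34.0))
box scene (0.75, [281.8, 184.4, 27.2, 28.5], 357, [459.6, -43.3, 27.0], [459.4, -43.3, 41.7, 39.0, 11.5], np.float64(53.1))
box scene (0.38, [249.1, 178.0, 19.6, 16.4], 95, [476.6, -114.7, 17.1], [482.6, -112.6, 12.6, 34.2, 19.2], np.float64(50.2))
cone scene (0.48, [249.7, 175.7, 20.3, 17.2], 118, [474.6, -115.2, 17.8], [481.1, -112.8, 15.0, 35.6, 20.3], np.float64(44.3))
```

The weight stands at (626,-58) and the box is unmoved, so I pick up the box.

```bash
python3 -m creep '0 -1 13 0 0 0 0;0 0 20 0 0 0 0;0 0 20 0 0 0 0;0 0 20 0 0 0 0;0 0 14 0 0 0 0;0 0 4 0 0 0 0;0 0 0 0 0 0 0;0 0 0 0 0 0 0'; python3 g.py 459.5 -43 29 11; python3 -m creep '0 0 0 0 0 0 90;0 0 0 0 0 0 120;0 0 0 0 0 0 130;0 0 0 0 0 0 138;0 0 0 0 0 0 255;0 0 0 0 0 0 255;0 0 0 0 0 0 255;0 0 0 0 0 0 255' 20; python3 -m creep '0 0 -5 0 0 0 255;0 0 -15 0 0 0 255;0 0 -25 0 0 0 255;0 0 -25 0 0 0 255;0 0 -20 0 0 0 255;0 0 0 0 0 0.096 255;0 0 0 0 0 0.096 255;0 0 0 0 0 0 255'; python3 g.py 626 14.5 119
```

```text
clock: 20.23
ee_pos: [0.459, -0.0429, 0.0295]
orientation: [0.636, 0.771, 0.0, 0.001]
contact_force: [-0.3, 0.4, 0.3]
opening: 0.0917
t 20.23 tcp [459.  -42.9  29.5] yaw 10.94 open 91.7 F [-0.3  0.4  0.3]
shift [-0.2  0.4  0.5] turn [ 0.001   0.0006 -0.001 ] q [-0.26  0.5   1.93 -0.    0.7  -0.45]
clock: 21.22
ee_pos: [0.4586, -0.0428, 0.0289]
orientation: [0.636, 0.771, -0.0, 0.0]
contact_force: [0.1, 1.6, -0.5]
opening: 0.04
clock: 22.22
ee_pos: [0.4585, -0.0427, 0.1192]
orientation: [0.707, 0.707, 0.0, 0.0]
contact_force: [-0.1, 0.1, -0.7]
opening: 0.0398
t 22.23 tcp [458.5 -42.7 119.2] yaw -0.01 open 39.8 F [-0.1  0.1 -0.7]
shift [ 57.3 167.4   0.2] turn [ 0.0002  0.0001 -0.0002] q [-0.26  0.35  1.85 -0.    0.94 -0.26]
```

```bash
python3 -m creep '4 15 0 0 0 0 255;9 28 0 0 0 0 255;11 33 0 0 0 0 255;11 33 0 0 0 0 255;11 28 0 0 0 0 255;7 19 0 0 0 0 255;4 11 0 0 0 0 255;0 0 0 0 0 0 255'; python3 -m creep '0 0 15 0 0 0 255;0 0 22 0 0 0 255;0 0 25 0 0 0 255;0 0 20 0 0 0 255;0 0 10 0 0 0 255;0 0 2 0 0 0 255;0 0 0 0 0 0 255;0 0 0 0 0 0 255';  python3 g.py 626 14.5 16
```

```text
clock: 23.22
ee_pos: [0.6257, 0.0142, 0.1186]
orientation: [0.707, 0.707, -0.0, -0.0]
contact_force: [0.6, -0.1, -1.3]
opening: 0.04
clock: 24.22
ee_pos: [0.6262, 0.014, 0.0258]
orientation: [0.707, 0.707, 0.0, 0.001]
contact_force: [-0.1, 0.7, -0.7]
opening: 0.0403
t 24.23 tcp [626.2  14.   25.8] yaw -0.05 open 40.3 F [-0.1  0.7 -0.7]
shift [ 0.5 -0.2  9.8] turn [ 0.0015  0.0003 -0.001 ] q [-0.1   0.73  1.45 -0.    0.96 -0.1 ]
```

```bash
python3 -m creep '0 0 4 0 0 0 255;0 0 3 0 0 0 255;0 0 2 0 0 0 255;0 0 0 0 0 0 255;0 0 0 0 0 0 255'; python3 -m creep '0 0 0 0 0 0 130;0 0 0 0 0 0 100;0 0 0 0 0 0 50;0 0 0 0 0 0 0;0 0 0 0 0 0 0;0 0 -1 0 0 0 0'; python3 g.py 471 -116 120 0; python3 -m creep '0 0 -5 0 0 0 0;0 0 -20 0 0 0 0;0 0 -30 0 0 0 0;0 0 -30 0 0 0 0;0 0 -18 0 0 0 0;-15 -15 0 0 0 0 0;-30 -30 0 0 0 0 0;-40 -45 0 0 0 0 0'; python3 -m creep '-30 -45 0 0 0 0 0;-15 -15 0 0 0 0 0;0 -5 0 0 0 0 0;0 0 0 0 0 0 0'; python3 g.py 471 -116 29
```

```text
clock: 24.85
ee_pos: [0.6257, 0.0141, 0.016]
orientation: [0.707, 0.707, -0.0, 0.0]
contact_force: [-0.8, -0.4, 0.6]
opening: 0.0396
clock: 25.6
ee_pos: [0.6256, 0.0141, 0.0169]
orientation: [0.707, 0.707, -0.0, -0.0]
contact_force: [0.3, 0.3, 0.7]
opening: 0.0894
t 25.6 tcp [625.6  14.1  16.9] yaw -0.06 open 89.4 F [0.3 0.3 0.7]
shift [-130.2 -154.5 -103.1] turn [-0.0001  0.0001 -0.001 ] q [-0.1   0.74  1.46 -0.    0.94 -0.1 ]
clock: 26.6
ee_pos: [0.5354, -0.0713, 0.1204]
orientation: [0.707, 0.707, 0.0, 0.001]
contact_force: [0.6, -1.7, -0.2]
opening: 0.0919
clock: 27.1
ee_pos: [0.471, -0.1154, 0.1203]
orientation: [0.707, 0.707, 0.0, 0.0]
contact_force: [1.1, 1.1, -0.2]
opening: 0.0919
t 27.1 tcp [ 471.  -115.4  120.3] yaw -0.06 open 91.9 F [ 1.1  1.1 -0.2]
shift [-0.5 -0.1 91.3] turn [ 0.0009  0.0001 -0.0011] q [-0.4   0.39  1.78  0.    0.97 -0.4 ]
```

Run:
```python
from h import *
p,d=r.camera("scene");W=world("scene",d)
cv2.imwrite("pics/s2.png",p[:,:,::-1])
for o in find("box","scene",W,base=.004):print(o)
for k in ("cone","jar"):
    for o in find(k,"scene",W):print(k,o)
```

```text
(0.88, [241.0, 268.3, 35.1, 35.0], 622, [625.9, 13.4, 27.5], [625.4, 13.4, 42.0, 39.7, 0.5], np.float64(40.7))
cone (0.83, [248.4, 169.7, 21.5, 24.1], 145, [473.0, -115.7, 18.5], [474.6, -114.6, 28.7, 36.5, 37.2], np.float64(45.0))
jar (0.54, [214.0, 158.7, 22.3, 17.4], 46, [485.9, -192.9, 13.3], [488.7, -192.9, 26.6, 5.7, 89.2], np.float64(42.5))
```

View pics/s2.png

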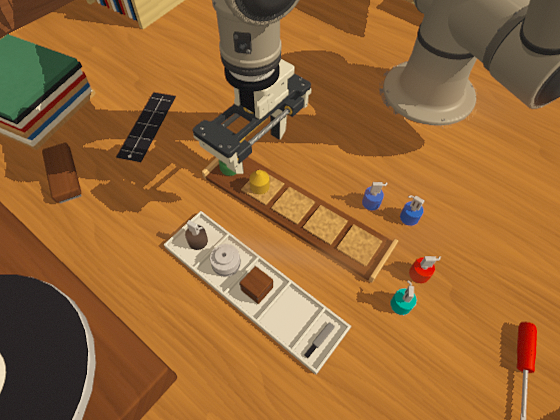

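The headshell, weight and box stand in order at pixels (197,236), (226,258) and (257,285), and the jar is untouched. The cone is last.

```bash
python3 -m creep '0 0 13 0 0 0 0;0 0 20 0 0 0 0;0 0 20 0 0 0 0;0 0 20 0 0 0 0;0 0 14 0 0 0 0;0 0 4 0 0 0 0;0 0 0 0 0 0 0;0 0 0 0 0 0 0'; python3 g.py 471 -116 29; python3 -m creep '0 0 0 0 0 0 100;0 0 0 0 0 0 130;0 0 0 0 0 0 140;0 0 0 0 0 0 145;0 0 0 0 0 0 255;0 0 0 0 0 0 255;0 0 0 0 0 0 255;0 0 0 0 0 0 255' 30; python3 -m creep '0 0 -5 0 0 0 255;0 0 -15 0 0 0 255;0 0 -25 0 0 0 255;0 0 -25 0 0 0 255;0 0 -20 0 0 0 255;0 0 0 0 0 0 255'; python3 g.py 626 87 119
```

```text
clock: 28.3
ee_pos: [0.471, -0.116, 0.0295]
orientation: [0.707, 0.707, 0.0, 0.001]
contact_force: [-1.1, -0.0, 0.6]
opening: 0.092
t 28.3 tcp [ 471.  -116.    29.5] yaw -0.05 open 92.0 F [-1.1 -0.   0.6]
shift [-0.  -0.   0.5] turn [ 0.0012  0.0006 -0.001 ] q [-0.4   0.53  1.87 -0.    0.74 -0.4 ]
clock: 29.3
ee_pos: [0.4705, -0.1158, 0.0289]
orientation: [0.707, 0.707, -0.0, -0.0]
contact_force: [-1.1, 0.8, -0.1]
opening: 0.0365
clock: 30.05
ee_pos: [0.4716, -0.1162, 0.121]
orientation: [0.707, 0.707, 0.001, 0.002]
contact_force: [-0.1, -0.5, -1.6]
opening: 0.0369
t 30.05 tcp [ 471.6 -116.2  121. ] yaw -0.05 open 36.9 F [-0.1 -0.5 -1.6]
shift [203.3 154.2   2.3] turn [ 0.0041  0.0018 -0.0009] q [-0.4   0.39  1.78 -0.    0.97 -0.4 ]
```

```bash
python3 -m creep '10 15 0 0 0 0 255;30 25 0 0 0 0 255;38 30 0 0 0 0 255;40 30 0 0 0 0 255;40 26 0 0 0 0 255;30 18 0 0 0 0 255;15 10 0 0 0 0 255;0 0 0 0 0 0 255'; python3 -m creep '0 0 15 0 0 0 255;0 0 22 0 0 0 255;0 0 25 0 0 0 255;0 0 20 0 0 0 255;0 0 10 0 0 0 255;0 0 2 0 0 0 255;0 0 0 0 0 0 255;0 0 0 0 0 0 255';  python3 g.py 626 87 16
```

```text
clock: 31.05
ee_pos: [0.6248, 0.089, 0.1173]
orientation: [0.707, 0.708, -0.001, -0.001]
contact_force: [-0.1, -0.1, -0.7]
opening: 0.0372
clock: 32.05
ee_pos: [0.6253, 0.087, 0.0258]
orientation: [0.707, 0.707, 0.001, 0.001]
contact_force: [0.0, 0.2, -1.2]
opening: 0.0365
t 32.05 tcp [625.3  87.   25.8] yaw -0.06 open 36.5 F [ 0.   0.2 -1.2]
shift [-0.   0.7  9.8] turn [ 0.0016  0.0001 -0.0011] q [ 0.02  0.74  1.44 -0.    0.97  0.02]
```

Lower, release, lift, then retreat towards the robot and look.

```bash
python3 -m creep '0 0 4 0 0 0 255;0 0 3 0 0 0 255;0 0 2 0 0 0 255;0 0 0 0 0 0 255;0 0 0 0 0 0 255'; python3 -m creep '0 0 0 0 0 0 140;0 0 0 0 0 0 110;0 0 0 0 0 0 50;0 0 0 0 0 0 0;0 0 0 0 0 0 0;0 0 -1 0 0 0 0'; python3 -m creep '0 0 -5 0 0 0 0;0 0 -20 0 0 0 0;0 0 -40 0 0 0 0;0 0 -50 0 0 0 0;0 -20 -40 0 0 0 0;0 -50 -20 0 0 0 0;40 -60 0 0 0 0 0;50 -50 0 0 0 0 0';python3 -m creep '50 -30 0 0 0 0 0;50 -10 0 0 0 0 0;30 0 0 0 0 0 0;0 0 0 0 0 0 0;0 0 0 0 0 0 0'
python3 - <<'E'
from h import *
for n in("scene","top"):
    p,d=r.camera(n);W=world(n,d);cv2.imwrite(f"pics/end_{n}.png",p[:,:,::-1])
    for k in("weight","headshell","box","cone"):
        for o in find(k,n,W,base=.004):
            if o[3][0]>560: print(n,k,o[0],o[2:])
    for o in find("jar",n,W):print(n,"jar",o)
E
```

```text
clock: 32.67
ee_pos: [0.6247, 0.0871, 0.0159]
orientation: [0.707, 0.707, -0.0, 0.0]
contact_force: [-1.2, -0.4, -0.4]
opening: 0.0371
clock: 33.42
ee_pos: [0.6247, 0.0871, 0.0169]
orientation: [0.707, 0.707, -0.0, -0.0]
contact_force: [-0.2, 0.2, 0.8]
opening: 0.0867
clock: 34.42
ee_pos: [0.4571, 0.1663, 0.1928]
orientation: [0.708, 0.706, 0.001, 0.0]
contact_force: [1.0, 0.5, -0.6]
opening: 0.0915
clock: 35.05
ee_pos: [0.4187, 0.2956, 0.192]
orientation: [0.707, 0.707, -0.0, 0.0]
contact_force: [-0.3, -0.1, -0.3]
opening: 0.092
scene weight 0.77 (407, [626.2, -58.1, 25.1], [626.5, -58.2, 47.9, 49.4, 74.2], np.float64(34.0))
scene weight 0.37 (219, [626.2, -129.1, 18.5], [626.9, -127.1, 32.5, 34.5, 69.3], np.float64(34.6))
scene weight 0.25 (103, [627.4, 14.1, 26.5], [627.3, 14.4, 38.5, 38.1, 0.2], np.float64(31.3))
scene headshell 0.84 (230, [626.6, -128.4, 17.9], [627.3, -128.0, 34.0, 33.6, 84.4], np.float64(36.4))
scene box 0.74 (578, [627.4, 14.3, 26.2], [626.9, 13.7, 39.5, 39.0, 89.9], np.float64(40.7))
scene cone 0.74 (168, [625.8, 85.9, 18.6], [626.0, 86.5, 34.8, 35.7, 78.6], np.float64(33.4))
scene jar (0.89, [217.7, 144.6, 22.9, 30.6], 427, [472.9, -192.1, 19.8], [473.5, -192.6, 37.0, 36.8, 84.1], np.float64(59.3))
top weight 0.68 (323, [626.6, -57.8, 25.0], [626.6, -57.9, 49.7, 47.0, 0.0], np.float64(34.4))
top headshell 0.56 (181, [626.3, -127.4, 17.4], [625.1, -127.3, 33.4, 31.1, 55.4], np.float64(36.5))
top box 0.93 (459, [625.6, 14.0, 26.5], [625.2, 14.7, 40.5, 39.3, 0.3], np.float64(40.6))
top cone 0.86 (108, [623.5, 85.0, 17.5], [621.6, 83.8, 27.4, 34.2, 28.1], np.float64(33.1))
top jar (0.96, [356.9, 210.3, 29.9, 20.4], 453, [472.3, -191.9, 19.9], [472.0, -191.0, 36.9, 36.8, 45.3], np.float64(63.3))
```

View pics/end_scene.png

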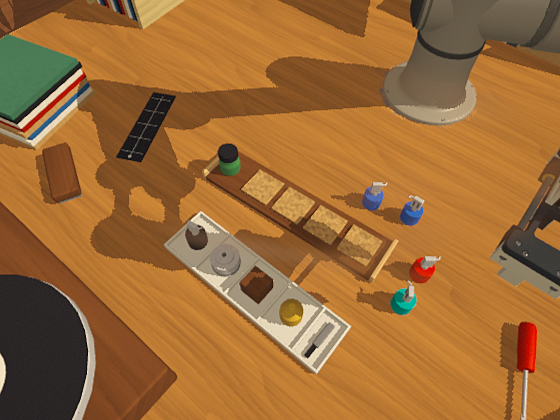

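All four pieces stand upright in their pockets at pixels (197,236), (226,260), (257,285) and (291,312), and the jar at (229,160) hasn't moved. The arm is clear.

```bash
python3 -c "
from plant import r
print(r.hand_in())"
```

```text
the job is handed in; nothing more can be done
None
```

All four pieces are in the white tray in reverse order, and the job was handed in at about 35 s of the 96 s allowed. From right to left the pockets now hold the headshell, the weight, the box and the cone. The hand-in gives no verdict.

- **Final placement:** both cameras show each piece within about 4 mm of its pocket centre. The heights of their top faces match pieces standing upright on the pocket floors.
- **Jar:** it measured within about 2 mm of its starting position, with a limit of 20 mm.
- **Disagreements:** the cone differed by about 2 mm between the two cameras. The network also gave low-confidence "weight" labels (0.37 and 0.25) on the headshell and box, which I ignored because the picture showed which piece was which. No check failed.

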